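Refit the bakery water-filter tube

TASK

The bakery's bench water filter has been cleaned. Take the long straight steel tube out of the white draining block and push it, upright, down into the open collet of the grey filter head, past the stiff seal until it bottoms fully home, then let go. Leave the short tube and the bent tube standing in the block.

Things in the scene. Friction and masses are not known exactly. Their poses are not given: they have to be found in the camera images.
- tube_mid (a point): Long straight steel tube: 22 mm across, 150 mm long, 80 g, ends alike, standing loosely 50 mm deep in a hole of the white draining block. Point: its centre, 75 mm from each end, 85 mm above the bench at the start; z up along it; y along the block's row of holes, so fingers closing along x clear the neighbours. Grip it 40 mm above the centre, to stay clear of block and collet.
- port_mouth (a point): Centre of the open collet's top rim on the grey filter head (fixed), 105 mm above the bench, z up; all else on the head is lower. A 46 mm wide funnel narrows over 18 mm to a 25 mm bore. 30 mm down the tube meets a black seal: about 10 N (pushed slowly; stiffer if fast), it slides 20 mm and stays put. Hard stop: tube end 50 mm below the rim, tube centre 25 mm above it.
- short_mid (a point): Bystander: short straight steel tube, 22 mm across, 100 mm long, in the same block. Point: its centre. Lift the long tube well clear of the other two. The block is fixed, 70 x 250 mm, 60 mm high, with three holes in a row 90 mm apart, floors 10 mm above the bench; the three tubes stand in them in any order.
- bent_mid (a point): Bystander: bent steel tube, 22 mm across, 120 mm tall (top 130 mm above the bench), in the same block; its top turns at a right angle and reaches 38 mm out along its x axis. Point: on the axis of the upright part, 60 mm above its foot.
Not all that is in view belongs to the job. What is shaped like the part that bears tube_mid but green or red is not meant.

How it is judged:
By the outcome, as a careful person would: the job done as asked, in the order asked, and still so for the second after the job is handed in, with the robot touching nothing.
It also fails if it takes over 48 s, if anything falls off the work surface, if the arm or the gripper's body presses on something with over 40 N, if the wrist force passes 120 N, or if a joint passes its speed limit or range.

ROBOT

A 7-joint arm with a two-finger parallel gripper is mounted at the origin on the work surface. World frame = base frame: x ahead of the robot, y to its left, z up, the work surface at z = 0. Lengths are in mm, angles in rad, forces in N, time in s.
With the tool pointing down it reaches from about 350 to 900 mm from the base axis. Payload 7.2 kg.
Tool frame: the origin (TCP) lies midway between the tips of the shut fingers; the grasp point (between the pads) lies 19 mm behind it; z points along the fingers, y is the direction in which the jaws open and shut (so a half turn about z gives the same grasp; the last joint's range is limited). The gripper opens to 85 mm and grips with 20 to 120 N. Pads are 22 mm wide; open, the fingers measure 114 mm over their backs; the gripper's body (76 mm by 85 mm) begins 54 mm behind the grasp point. The pads swing forward as they close: fully open they stand 13 mm farther back than shut.
Start: joints at [-1.337, 0.411, -0.013, 1.596, 0.006, 1.134, -0.082], TCP at [185.784, 596.752, 231.297] pointing down, gripper open.
Joint ranges: [-2.95, 2.95], [-0.29, 1.99], [-1.47, 1.44], [0.14, 2.54], [-1.03, 4.17], [0.13, 1.85], [-2.86, 2.86]. Speed limits (rad/s): [2.39, 2.39, 3.01, 3.01, 3.14, 3.14, 3.14].

INTERFACE

Orientations are given as [roll, pitch, yaw] about the fixed x, y, z axes, in that order (R = Rz(yaw) Ry(pitch) Rx(roll)).
In Python, from workcell import arm gives the robot as it stands.
- The arm moves only by the shell command python3 -m handwheel 'ROWS' [FORCE]. ROWS is a JSON object of lists of equal length, an entry for each row: "claw": the opening in per cent of the stroke, from 0 (shut) to 100 (fully open); "delta_pos": the shift along the tool's x, y, z in cm, a list of three; "roll": the turn about the tool's z in rad. A call has 1 to 5 rows; each row shifts and turns the commanded pose from where the row before left it, along the tool's axes as they then stand; what a row does not reach is not made up. A row lasts 1/12 s, in which the tool goes at most 41.7 mm and 7.16 degrees, less where a joint would pass 70% of its speed; a pose out of reach is approached as far as the arm can. A call with a gripper value outside its range is refused whole. The fingers move at their own pace and stop on an object; FORCE is the grip in N (left out, the last holds). Time passes only in rows, so rows that do not move let the fingers close. It gives the time, the measured TCP pose, the force and the opening at its end, in the units of the state.
- arm.get_state(): the state, without advancing time (a new reading comes with each control period).
- arm.get_image(name): name is "side" or "top" or "wrist"; returns the picture (384x512x3 uint8, blue, green, red); there is no depth.
- arm.calibration(name): a dict with "mtx" (3x3 intrinsics, pixels), "pose" (4x4, takes a point from camera to world coordinates); the wrist camera has in their place "tool_from_camera" (4x4, takes a point from camera to tool coordinates, whose origin is the TCP and whose axes are the flange's). Camera axes: x right, y up, looking along -z (the intrinsics and any distortion apply to the point x, -y, -z); pixel columns grow to the right and rows downward; lengths in mm; the calibration is good to about 2 mm. A picture is of the moment at which its call begins: read the wrist's pose just before it. calibration takes no time and is no camera call.
- arm.sign_off(): hands the job in, once; it reports no verdict.
The state is a dict: "clock": time; "joints": joint angles; "joint_vel": joint speeds; "tau": joint torques, N m; "position": TCP position; "tcp_rot": TCP orientation; "contact_force": force on the tool from outside, world axes, zero at the start; "moment": the same for the moment, N m; "opening": opening from 0.0 (shut) to 1.0 (fully open).
Only numpy, scipy, OpenCV 4.12 (cv2) and the standard library are available. Lean on these libraries where they do the work, as an engineer would, in place of code of your own. Each camera call takes 0.05 s, during which the arm holds its last target.

## Working session

There is one attempt and no reset: what is moved stays moved. The work goes in short steps, Python scripts to look and compute and a shell command to move; the robot and the scene stay as the last step left them, time stands still between calls to the robot, and variables do not carry over. Pictures are saved under pics/ and viewed, and the job is handed in when it is done.

```bash
mkdir -p pics; ls; cat > h.py <<'E'
import numpy as np, cv2
from workcell import arm
def ray(cal,u,v,pose=None):
    d=np.linalg.solve(cal["mtx"],np.array([u,v,1.]))
    if "dist" in cal: print("dist!")
    d=np.array([d[0],-d[1],-d[2]])
    P=np.array(cal["pose"] if pose is None else pose)
    return P[:3,3],P[:3,:3]@d
def onz(cal,u,v,z,pose=None):
    o,d=ray(cal,u,v,pose); return o+d*(z-o[2])/d[2]
E
python3 - <<'E'
from h import *
s=arm.get_state();print(s)
for n in["top","side","wrist"]:
    cv2.imwrite(f"pics/{n}0.png",arm.get_image(n)); print(n,arm.calibration(n))
E
```

```text
pics
{'clock': 0.0, 'joints': array([-1.33719312,  0.41188247, -0.01272802,  1.59705714,  0.00563387,
        1.13430726, -0.08220337]), 'joint_vel': array([-0.00142213, -0.00075586, -0.00143628,  0.00102575, -0.0006926 ,
       -0.00106244,  0.00075912]), 'tau': array([-5.97593134e-04, -6.00635004e+01,  6.81998301e-01, -2.99412256e+01,
        1.37805945e-02,  1.07465926e-02,  1.89445404e-05]), 'position': array([185.66828835, 596.2568188 , 230.45850114]), 'tcp_rot': array([-3.13998022e+00,  1.39288050e-04,  2.83983990e+00]), 'contact_force': array([ 1.13749498, -0.77069215, -0.03436596]), 'moment': array([ 0.04830135,  0.01488556, -0.03892598]), 'opening': 1.0077452721136844}
top {'mtx': array([[449.60250141,   0.        , 259.33907501],
       [  0.        , 449.60250141, 187.65880851],
       [  0.        ,   0.        ,   1.        ]]), 'pose': array([[ 1.72631424e-02,  9.95032300e-01, -9.80444053e-02,
         3.78281811e+02],
       [-9.99826554e-01,  1.78649577e-02,  5.26355076e-03,
        -5.14020227e+01],
       [ 6.98896217e-03,  9.79365345e-02,  9.95168121e-01,
         
[... 452 characters left out ...]
     [ 4.23155912e-03,  8.28245427e-01,  5.60349540e-01,
         6.11651460e+02],
       [ 0.00000000e+00,  0.00000000e+00,  0.00000000e+00,
         1.00000000e+00]])}
wrist {'mtx': array([[287.59967681,   0.        , 256.37166448],
       [  0.        , 287.59967681, 189.36144417],
       [  0.        ,   0.        ,   1.        ]]), 'tool_from_camera': array([[-9.44887041e-04,  9.59562374e-01,  2.81494508e-01,
         7.00098573e+01],
       [ 9.99999553e-01,  8.94248158e-04,  3.08353205e-04,
         2.05623210e-01],
       [ 4.41581882e-05,  2.81494673e-01, -9.59562790e-01,
        -1.42352429e+02],
       [ 0.00000000e+00,  0.00000000e+00,  0.00000000e+00,
         1.00000000e+00]])}
```

View pics/top0.png

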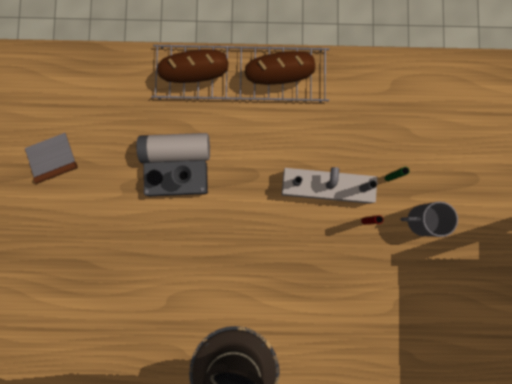

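View pics/side0.png

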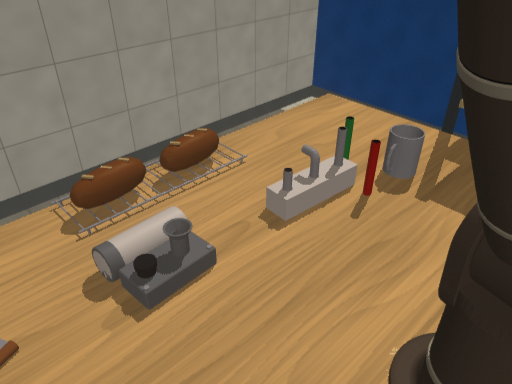

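View pics/wrist0.png

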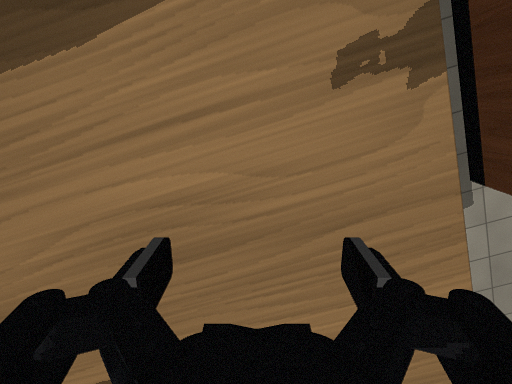

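The top view shows the block at about (330,185): short tube at (297,181), bent at (334,178), long tube near (369,184). The filter head is at (175,170) with its collet near (184,174). Green and red decoys stand to the right of the block. I'll zoom in next.

```bash
python3 - <<'E'
import cv2
t=cv2.imread("pics/top0.png");s=cv2.imread("pics/side0.png")
def c(i,x,y,w,h,k):return cv2.resize(i[y:y+h,x:x+w],None,fx=k,fy=k,interpolation=cv2.INTER_NEAREST)
cv2.imwrite("pics/z1.png",cv2.vconcat([c(t,270,155,150,60,5)]))
cv2.imwrite("pics/z2.png",c(t,130,125,90,80,6))
cv2.imwrite("pics/z3.png",c(s,260,110,130,110,5))
cv2.imwrite("pics/z4.png",c(s,90,200,130,105,5))
E
```

```text
(no output)
```

View pics/z1.png

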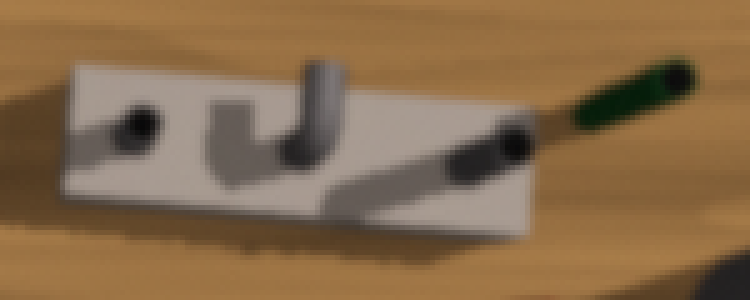

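View pics/z2.png

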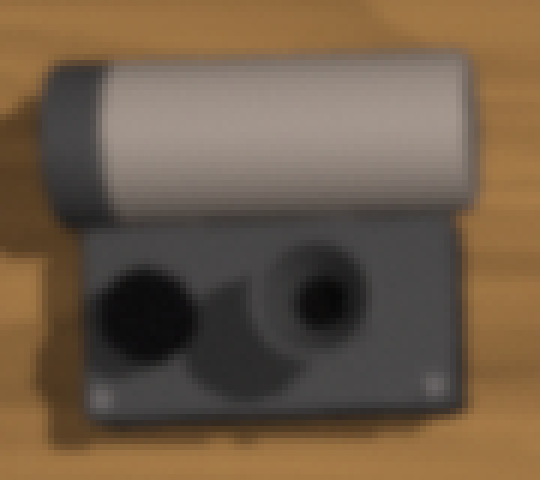

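View pics/z3.png

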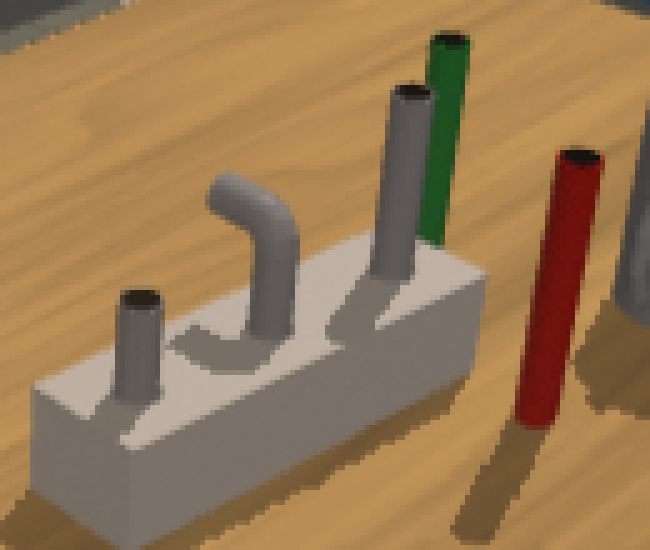

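View pics/z4.png

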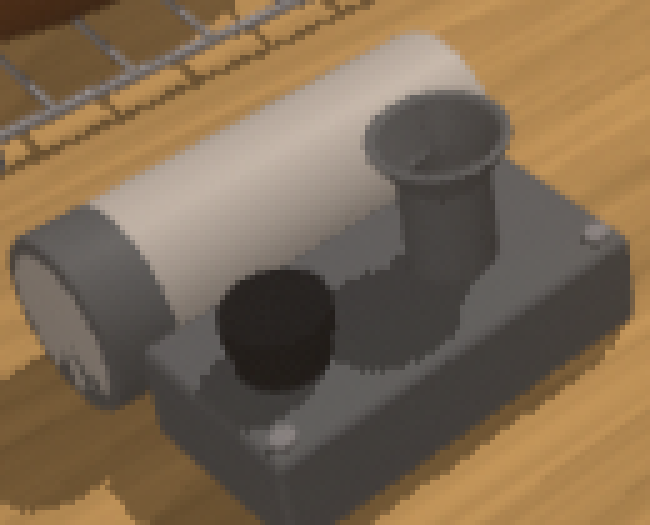

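```bash
python3 - <<'E'
from h import *
T=arm.calibration("top");S=arm.calibration("side")
def tri(a,b):
    o1,d1=ray(T,*a);o2,d2=ray(S,*b)
    k=np.linalg.lstsq(np.c_[d1,-d2],o2-o1,rcond=None)[0]
    return o1+d1*k[0],o2+d2*k[1]
h=.4
for n,a,b,z in[("tube",(373-h,183.6-h),(342.2-h,128.4-h),160),("port",(182.4-h,174.4-h),(177.4-h,227.6-h),105),
 ("short",(270+145/5-h,155+124/5-h),(260+140/5-h,110+299/5-h),110),("green",(270+680/5-h,155+78/5-h),(260+450/5-h,110+40/5-h),0)]:
    print(n,*[x.round(1) for x in tri(a,b)], onz(T,*a,z).round(1),onz(S,*b,z).round(1))
p=[onz(T,270+x/5-h,155+y/5-h,60)[:2] for x,y in[(75,64),(530,108),(527,236),(62,193)]]
print(np.round(p,1), np.mean(p,0)); d=(p[1]-p[0]+p[2]-p[3]); print("yaw of row",np.arctan2(d[1],d[0]))
s=arm.get_state()
from scipy.spatial.transform import Rotation as R
print(R.from_euler("xyz",s["tcp_rot"]).as_matrix().round(3))
E
```

```text
tube [ 503.2 -337.4  157.4] [ 501.9 -338.3  157.5] [ 502.9 -336.7  160. ] [ 498.9 -333.8  160. ]
port [524.6 144.  101.6] [523.3 142.4 101.2] [524.2 143.4 105. ] [519.1 144.9 105. ]
short [ 515.2 -158.6  108. ] [ 514.7 -159.1  108. ] [ 515.  -158.4  110. ] [ 512.5 -156.5  110. ]
green [ 538.7 -423.2  146.9] [ 538.3 -423.5  146.9] [ 559.8 -472.2    0. ] [ 720.4 -707.8    0. ]
[[ 552.9 -125. ]
 [ 533.4 -370.8]
 [ 464.2 -368.7]
 [ 482.8 -118.8]] [ 508.31156725 -245.83545185]
yaw of row -1.647645913900167
[[-0.955  0.297 -0.   ]
 [ 0.297  0.955 -0.001]
 [-0.    -0.001 -1.   ]]
```

```bash
python3 -m handwheel '{"claw":[100,100,100,100,100],"delta_pos":[[0,0,-0.5],[0,0,-0.5],[0,0,-0.5],[0,0,-0.5],[0,0,-0.5]],"roll":[0.12,0.12,0.12,0.12,0.12]}' && python3 -m handwheel '{"claw":[100,100,100,100,100],"delta_pos":[[0,0,-0.5],[0,0,-0.5],[0,0,-0.5],[0,0,-0.5],[0,0,-0.5]],"roll":[0.12,0.12,0.12,0.12,0.12]}' && python3 -m handwheel '{"claw":[100,100],"delta_pos":[[0,0,0],[0,0,0]],"roll":[0.12,0.026]}'
```

```text
clock: 0.57
position: [185.8, 596.5, 256.2]
tcp_rot: [-3.141, 0.0, 2.234]
contact_force: [-0.5, 0.4, 0.1]
opening: 0.997
clock: 0.98
position: [185.7, 596.6, 281.2]
tcp_rot: [-3.141, 0.001, 1.634]
contact_force: [-0.4, 0.9, 1.1]
opening: 0.998
clock: 1.15
position: [185.7, 596.8, 281.3]
tcp_rot: [3.142, -0.0, 1.488]
contact_force: [-0.8, 0.3, 0.4]
opening: 1.0
```

```bash
python3 -m handwheel '{"claw":[100,100,100,100,100],"delta_pos":[[-2.6,2.4,0],[-2.6,2.4,0],[-2.6,2.4,0],[-2.6,2.4,0],[-2.6,2.4,0]],"roll":[0,0,0,0,0]}' && python3 -m handwheel '{"claw":[100,100,100,100,100],"delta_pos":[[-2.6,2.4,0],[-2.6,2.4,0],[-2.6,2.4,0],[-2.6,2.4,0],[-2.6,2.4,0]],"roll":[0,0,0,0,0]}' && python3 -m handwheel '{"claw":[100,100,100,100,100],"delta_pos":[[-2.6,2.4,0],[-2.6,2.4,0],[-2.6,2.4,0],[-2.6,2.4,0],[-2.6,2.2,0]],"roll":[0,0,0,0,0]}'
python3 -m handwheel '{"claw":[100,100],"delta_pos":[[0,0,0],[0,0,0]],"roll":[0,0]}'
cat >> h.py <<'E'
from scipy.spatial.transform import Rotation as R
def wrist(name):
    s=arm.get_state(); c=arm.calibration("wrist")
    im=arm.get_image("wrist"); cv2.imwrite(f"pics/{name}.png",im)
    M=np.eye(4); M[:3,:3]=R.from_euler("xyz",s["tcp_rot"]).as_matrix(); M[:3,3]=s["position"]
    P=M@c["tool_from_camera"]; np.save(f"{name}.npy",P); print(s["position"].round(1),s["tcp_rot"].round(4),s["joints"].round(2)); return im
E
python3 -c "
from h import *
wrist('w1')"
```

```text
clock: 1.57
position: [296.1, 456.3, 281.0]
tcp_rot: [-3.142, 0.0, 1.497]
contact_force: [0.6, -0.4, -0.5]
opening: 0.996
clock: 1.98
position: [405.7, 317.4, 281.2]
tcp_rot: [-3.141, 0.0, 1.497]
contact_force: [0.8, 1.1, -0.4]
opening: 1.0
clock: 2.4
position: [513.5, 178.7, 281.1]
tcp_rot: [-3.142, 0.0, 1.497]
contact_force: [0.1, -0.2, -0.1]
opening: 0.997
clock: 2.57
position: [513.5, 178.1, 281.0]
tcp_rot: [-3.141, 0.001, 1.492]
contact_force: [-0.5, 1.1, -0.2]
opening: 0.999
[513.5 178.1 281. ] [-3.1415e+00  9.0000e-04  1.4918e+00] [-0.86  0.24  0.54  1.76 -0.13  1.18 -0.36]
```

View pics/w1.png

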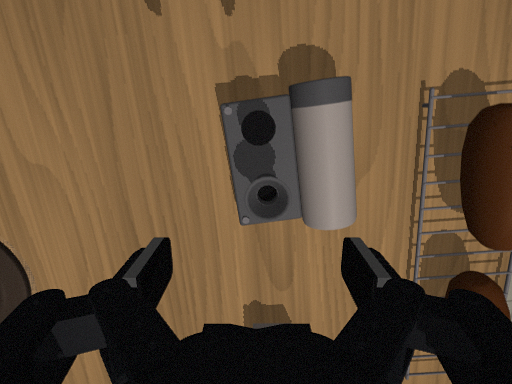

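The wrist view shows the collet rim at about (267,197), with a plugged black knob at (258,128). I'll zoom in on the rim.

```bash
python3 - <<'E'
import cv2
t=cv2.imread("pics/w1.png")
c=cv2.resize(t[165:230,230:310],None,fx=8,fy=8,interpolation=cv2.INTER_CUBIC)
c=cv2.convertScaleAbs(c,alpha=2)
cv2.imwrite("pics/w1z.png",c)
E
```

```text
(no output)
```

View pics/w1z.png

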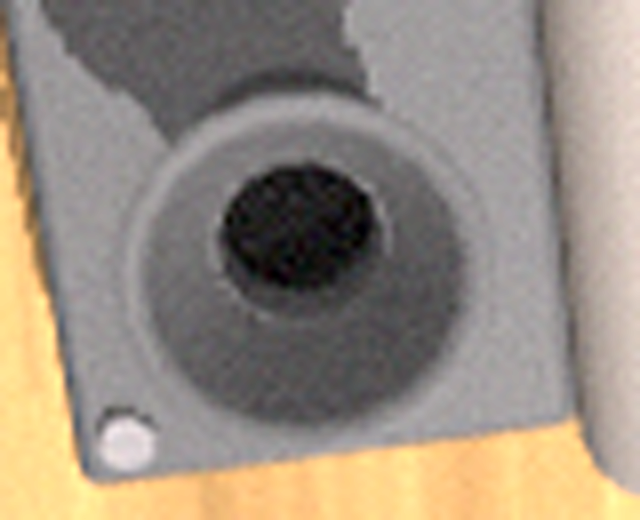

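```bash
python3 - <<'E'
from h import *
c=arm.calibration("wrist");P=np.load("w1.npy")
print(onz(c,267.6,197.9,105,P),onz(c,267.4,194.2,87,P))
E
```

```text
[525.3706794  144.58747584 105.        ] [525.72607862 143.44276678  87.        ]
```

```bash
python3 -m handwheel '{"claw":[100,100,100,100,100],"delta_pos":[[-3.5,0.2,0],[-3.5,0.2,0],[-3.5,0.2,0],[-3.5,0.2,0],[-3.5,0.2,0]],"roll":[0,0,0,0,0]}' && python3 -m handwheel '{"claw":[100,100,100,100,100],"delta_pos":[[-3.5,0.2,0],[-3.5,0.2,0],[-3.5,0.2,0],[-3.5,0.2,0],[-3.5,0.2,0]],"roll":[0,0,0,0,0]}' && python3 -m handwheel '{"claw":[100,100,100,100,100],"delta_pos":[[-3.5,0.2,0],[-3.5,0.2,0],[-3.5,0.2,0],[-3,0.2,0],[0,0,0]],"roll":[0,0,0,0,0]}'
python3 -m handwheel '{"claw":[100,100],"delta_pos":[[0,0,0],[0,0,0]],"roll":[0,0]}'
python3 -c "
from h import *
i=wrist('w2')"
```

```text
clock: 3.03
position: [508.5, 5.7, 281.2]
tcp_rot: [-3.141, -0.001, 1.499]
contact_force: [1.4, -0.3, 1.2]
opening: 0.999
clock: 3.45
position: [505.8, -169.5, 281.2]
tcp_rot: [3.142, -0.001, 1.499]
contact_force: [0.9, 0.8, 0.6]
opening: 0.998
clock: 3.87
position: [502.1, -310.0, 281.2]
tcp_rot: [-3.141, 0.003, 1.491]
contact_force: [-0.8, -0.1, 0.3]
opening: 1.001
clock: 4.03
position: [504.0, -303.3, 280.7]
tcp_rot: [-3.141, -0.001, 1.497]
contact_force: [0.1, 0.8, -0.7]
opening: 1.001
[ 504.  -303.3  280.7] [-3.1408e+00 -1.4000e-03  1.4967e+00] [-0.1   0.37  0.76  1.66 -0.27  1.22  0.64]
```

View pics/w2.png

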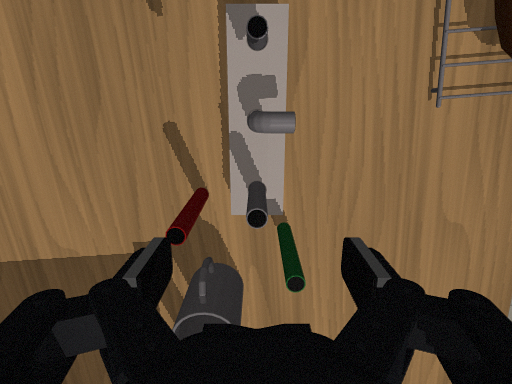

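```bash
python3 - <<'E'
from h import *
c=arm.calibration("wrist");P=np.load("w2.npy")
t=cv2.imread("pics/w2.png")
z=cv2.resize(t[170:250,220:300],None,fx=7,fy=7,interpolation=cv2.INTER_CUBIC)
cv2.imwrite("pics/w2z.png",cv2.convertScaleAbs(z,alpha=2))
print(onz(c,257,217,160,P),"red",onz(c,175,237,150,P),"green",onz(c,295,284,150,P))
a=onz(c,231.5,213,60,P);b=onz(c,226,4,60,P);d=onz(c,283,214,60,P);e=onz(c,288,5,60,P)
print(a,b,d,e)
E
```

```text
[ 503.46961405 -337.14270584  160.        ] red [ 416.52196394 -356.96104264  150.        ] green [ 538.80799846 -422.57974844  150.        ]
[ 466.83375878 -368.59229644   60.        ] [ 485.24583518 -122.31047047   60.        ] [ 535.96691629 -375.22512781   60.        ] [ 553.65643311 -128.43889588   60.        ]
```

View pics/w2z.png

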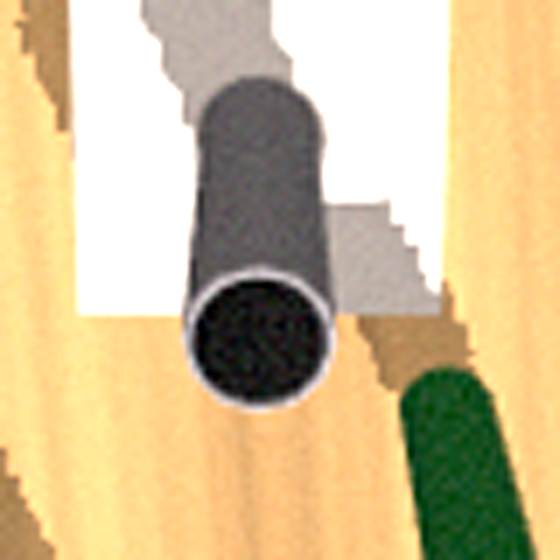

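```bash
python3 -m handwheel '{"claw":[65,65,65,65,65],"delta_pos":[[-1.7,0.1,0],[-1.7,0.1,0],[0,0,1],[0,0,2],[0,0,2]],"roll":[0,0,0,0,0]}'
python3 -m handwheel '{"claw":[65,65],"delta_pos":[[0,0,0],[0,0,0]],"roll":[0,0]}'
```

```text
clock: 4.5
position: [503.9, -337.4, 230.8]
tcp_rot: [3.14, -0.001, 1.497]
contact_force: [0.9, 0.6, 0.3]
opening: 0.65
clock: 4.67
position: [503.0, -337.1, 230.5]
tcp_rot: [-3.14, -0.002, 1.496]
contact_force: [0.3, -0.0, 0.2]
opening: 0.652
```

```bash
python3 -m handwheel '{"claw":[65,65,65,65,65],"delta_pos":[[0,0,2],[0,0,2],[0,0,2],[0,0,2],[0,0,2]],"roll":[0,0,0,0,0]}' && python3 -m handwheel '{"claw":[65,65,65,65],"delta_pos":[[0,0,1],[0,0,1],[0,0,0.4],[0,0,0]],"roll":[0,0,0,0]}'
python3 -c "
from h import *
i=wrist('w3')
cv2.imwrite('pics/s3.png',arm.get_image('side'))"
```

```text
clock: 5.08
position: [504.1, -338.8, 132.0]
tcp_rot: [3.139, 0.0, 1.496]
contact_force: [0.6, 0.7, 0.8]
opening: 0.65
clock: 5.42
position: [502.9, -339.2, 107.3]
tcp_rot: [-3.141, -0.0, 1.494]
contact_force: [-0.5, 0.6, -0.1]
opening: 0.648
[ 502.9 -339.2  107.3] [-3.1415e+00 -2.0000e-04  1.4942e+00] [ 0.05  0.58  0.66  1.8  -0.44  0.91  0.83]
```

View pics/w3.png

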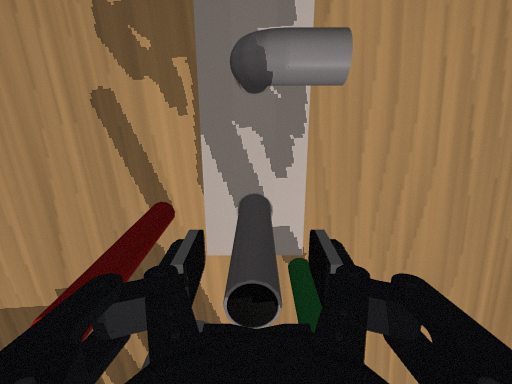

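View pics/s3.png

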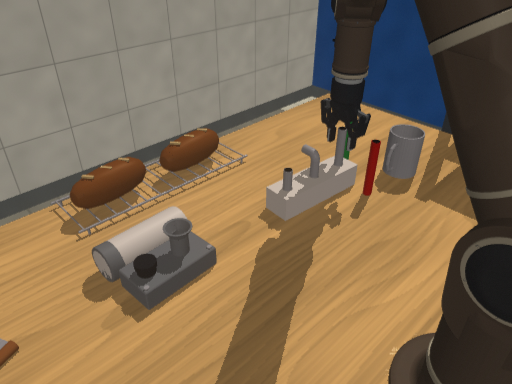

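The long tube's top is at (252,304), between the open pads. Next I'll check the offset and then close.

```bash
python3 - <<'E'
from h import *
c=arm.calibration("wrist");P=np.load("w3.npy")
for v in(302,304,306):print(onz(c,252,v,160,P))
E
python3 -m handwheel '{"claw":[15,15,15,15,15],"delta_pos":[[0,0,0],[0,0,0],[0,0,0],[0,0,0],[0,0,0]],"roll":[0,0,0,0,0]}' 60
python3 -m handwheel '{"claw":[15,15,15],"delta_pos":[[0,0,0],[0,0,0],[0,0,0]],"roll":[0,0,0]}'
```

```text
[ 502.9136366  -337.16310362  160.        ]
[ 502.84291797 -338.02581803  160.        ]
[ 502.7718724  -338.89252068  160.        ]
clock: 5.93
position: [502.6, -339.7, 108.0]
tcp_rot: [3.141, 0.0, 1.494]
contact_force: [-2.1, 0.4, 5.9]
opening: 0.241
clock: 6.18
position: [502.6, -339.8, 108.1]
tcp_rot: [3.141, 0.0, 1.493]
contact_force: [-2.4, -0.2, 7.1]
opening: 0.242
```

```bash
python3 -m handwheel '{"claw":[10,10,10,10,10],"delta_pos":[[0,0,0],[0,0,-0.5],[0,0,-1],[0,0,-1],[0,0,-1]],"roll":[0,0,0,0,0]}' 90 && python3 -m handwheel '{"claw":[10,10,10,10,10],"delta_pos":[[0,0,-2],[0,0,-2],[0,0,-3],[0,0,-3],[0,0,-2]],"roll":[0,0,0,0,0]}' && python3 -m handwheel '{"claw":[10,10,10,10,10],"delta_pos":[[0,0,-2],[0,0,-1],[0,0,0],[0,0,0],[0,0,0]],"roll":[0,0,0,0,0]}'
python3 -c "
from h import *
i=wrist('w4')
cv2.imwrite('pics/s4.png',arm.get_image('side'))"
```

```text
clock: 6.6
position: [502.9, -339.5, 143.5]
tcp_rot: [3.141, 0.0, 1.494]
contact_force: [0.3, -0.5, -1.8]
opening: 0.237
clock: 7.02
position: [503.0, -340.2, 266.2]
tcp_rot: [3.138, 0.001, 1.493]
contact_force: [1.1, -1.7, -1.6]
opening: 0.235
clock: 7.43
position: [502.3, -338.9, 291.1]
tcp_rot: [-3.14, -0.001, 1.494]
contact_force: [-0.5, 0.1, -1.9]
opening: 0.238
[ 502.3 -338.9  291.1] [-3.1401e+00 -9.0000e-04  1.4939e+00] [-0.04  0.4   0.77  1.6  -0.29  1.26  0.7 ]
```

View pics/w4.png

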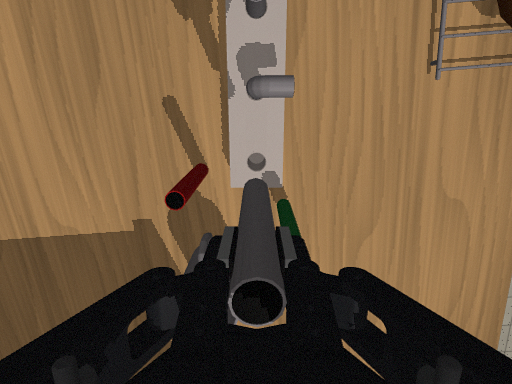

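View pics/s4.png

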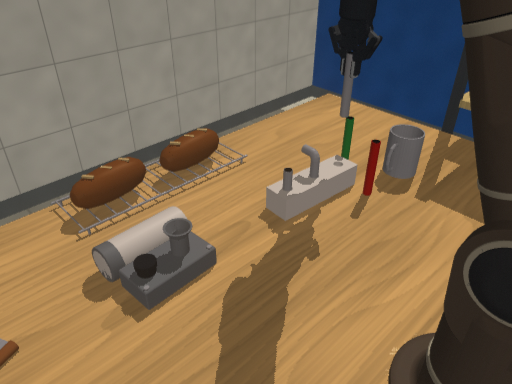

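The tube is clear of the block and the other two tubes are still standing. I'll check the tube's tilt before carrying it.

```bash
python3 - <<'E'
from h import *
c=arm.calibration("wrist")
P=np.array(c["tool_from_camera"])
t=cv2.imread("pics/w4.png")
z=cv2.resize(t[170:330,210:310],None,fx=4,fy=4,interpolation=cv2.INTER_CUBIC)
cv2.imwrite("pics/w4z.png",cv2.convertScaleAbs(z,alpha=2.5))
# tool coords: top at z=-52, bottom at z=+98
print(onz(c,257,302,-52,P),onz(c,256,179,98,P)-[11,0,0])
E
```

```text
[  1.43566954   1.65025188 -52.        ] [-0.81135011  1.15901382 98.        ]
```

View pics/w4z.png

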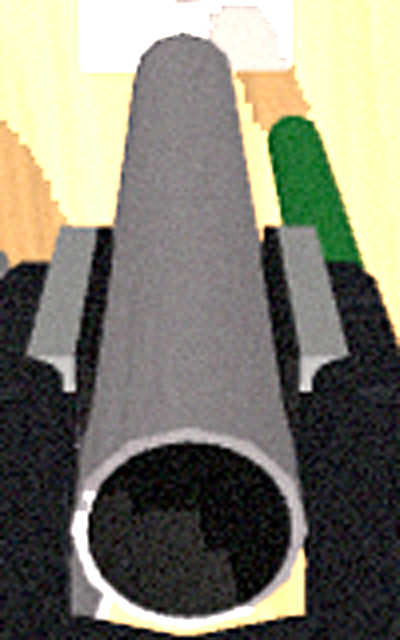

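```bash
python3 -m handwheel '{"claw":[10,10,10,10,10],"delta_pos":[[1.5,0,0],[2.5,0,0],[3,-0.1,0],[3,-0.1,0],[3,-0.1,0]],"roll":[0,0,0,0,0]}' && python3 -m handwheel '{"claw":[10,10,10,10,10],"delta_pos":[[3,-0.1,0],[3,-0.1,0],[3,-0.1,0],[3,-0.1,0],[3,-0.1,0]],"roll":[0,0,0,0,0]}' && python3 -m handwheel '{"claw":[10,10,10,10,10],"delta_pos":[[3,-0.1,0],[3,-0.1,0],[3,-0.1,0],[3,-0.1,0],[3,-0.1,0]],"roll":[0,0,0,0,0]}' && python3 -m handwheel '{"claw":[10,10,10,10,10],"delta_pos":[[2.5,-0.1,0],[1.8,0,0],[1,0,0],[0,0,0],[0,0,0]],"roll":[0,0,0,0,0]}'
python3 -m handwheel '{"claw":[10,10],"delta_pos":[[0,0,0],[0,0,0]],"roll":[0,0]}'
```

```text
clock: 7.95
position: [509.2, -208.3, 291.2]
tcp_rot: [-3.14, 0.0, 1.493]
contact_force: [0.6, 0.0, -1.3]
opening: 0.23
clock: 8.37
position: [515.7, -58.1, 291.5]
tcp_rot: [-3.14, 0.0, 1.494]
contact_force: [-0.3, -0.3, -0.8]
opening: 0.232
clock: 8.78
position: [522.3, 91.7, 291.5]
tcp_rot: [-3.14, 0.001, 1.494]
contact_force: [0.4, 0.1, -0.9]
opening: 0.233
clock: 9.2
position: [525.7, 142.4, 291.7]
tcp_rot: [-3.141, 0.001, 1.494]
contact_force: [1.0, -0.3, -0.5]
opening: 0.239
clock: 9.37
position: [526.0, 141.4, 292.3]
tcp_rot: [3.142, 0.0, 1.491]
contact_force: [0.1, -0.0, -2.0]
opening: 0.233
```

```bash
python3 -m handwheel '{"claw":[10,10,10,10,10],"delta_pos":[[0.3,-0.1,1],[0,0,2],[0,0,2],[0,0,2],[0,0,0.8]],"roll":[0,0,0,0,0]}'
python3 -m handwheel '{"claw":[10,10],"delta_pos":[[0,0,0],[0,0,0]],"roll":[0,0]}'
python3 - <<'E'
from h import *
i=wrist('w5'); s=arm.get_image('side')
a=cv2.resize(i[60:320,150:360],None,fx=2,fy=2); b=cv2.resize(s[130:290,90:260],None,fx=2,fy=2)
cv2.imwrite('pics/w5z.png',cv2.convertScaleAbs(a,alpha=2)); cv2.imwrite('pics/s5z.png',cv2.convertScaleAbs(b,alpha=1.5))
E
```

```text
clock: 9.78
position: [523.6, 145.5, 211.4]
tcp_rot: [-3.139, 0.002, 1.493]
contact_force: [-0.7, 0.8, -0.8]
opening: 0.235
clock: 9.95
position: [525.2, 145.9, 214.4]
tcp_rot: [-3.141, 0.0, 1.493]
contact_force: [-0.6, -0.4, -1.4]
opening: 0.235
[525.2 145.9 214.4] [-3.1413e+00  4.0000e-04  1.4930e+00] [-0.81  0.32  0.56  1.84 -0.19  1.04 -0.24]
```

View pics/w5z.png

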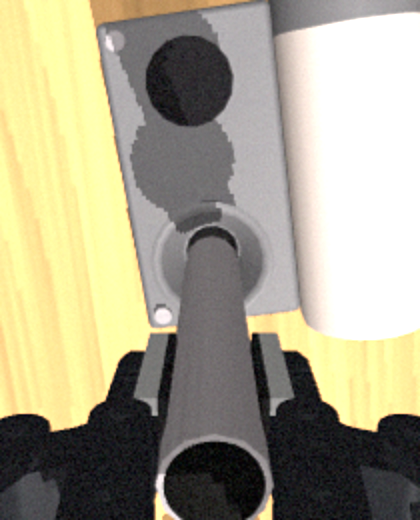

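View pics/s5z.png

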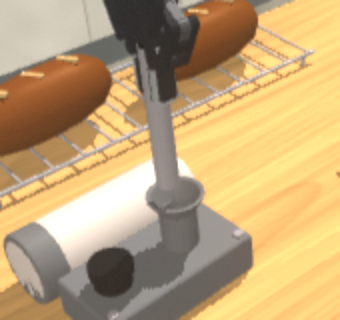

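```bash
python3 - <<'E'
from h import *
c=arm.calibration("wrist");P=np.load("w5.npy")
print(onz(c,150+212/2,60+257/2,105,P), onz(c,150+212/2,60+203/2,105,P), onz(c,150+212/2,60+313/2,105,P))
print("tube bottom", onz(c,150+212/2,60+237/2,116,P)-[0,11,0])
E
cat > /dev/null; python3 - <<'E'
import cv2
t=cv2.imread("pics/w5.png")
z=cv2.resize(t[150:225,215:300],None,fx=8,fy=8,interpolation=cv2.INTER_CUBIC)
cv2.imwrite("pics/w5y.png",cv2.convertScaleAbs(z,alpha=2))
E
```

```text
[526.20041649 144.18007166 105.        ] [528.17012293 169.03482378 105.        ] [524.03984048 116.91683071 105.        ]
tube bottom [527.17479535 145.31605787 116.        ]
```

View pics/w5y.png

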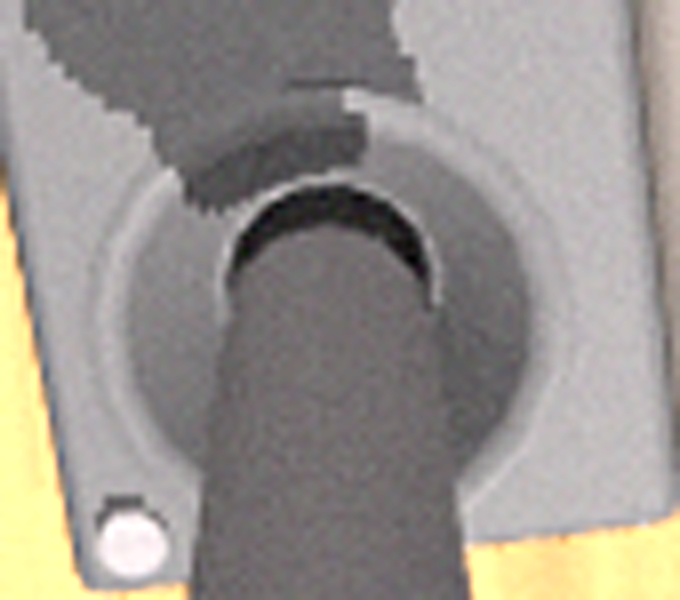

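```bash
python3 -m handwheel '{"claw":[10,10,10,10,10],"delta_pos":[[-0.1,0,0.6],[0,0,0.8],[0,0,0.8],[0,0,0.6],[0,0,0.4]],"roll":[0,0,0,0,0]}'
python3 -m handwheel '{"claw":[10,10],"delta_pos":[[0,0,0],[0,0,0]],"roll":[0,0]}'
```

```text
clock: 10.47
position: [525.1, 144.5, 181.7]
tcp_rot: [-3.141, 0.001, 1.493]
contact_force: [-0.6, -3.0, 1.2]
opening: 0.236
clock: 10.63
position: [524.7, 144.3, 181.5]
tcp_rot: [-3.14, 0.002, 1.493]
contact_force: [-0.8, -3.2, -3.4]
opening: 0.235
```

```bash
python3 -m handwheel '{"claw":[10,10,10,10,10],"delta_pos":[[-0.1,0,0.2],[0,0,0.2],[0,0,0.2],[0,0,0.2],[0,0,0.2]],"roll":[0,0,0,0,0]}'; python3 -m handwheel '{"claw":[10,10,10,10,10],"delta_pos":[[0,0,0.15],[0,0,0.15],[0,0,0.15],[0,0,0.15],[0,0,0.15]],"roll":[0,0,0,0,0]}'
```

```text
clock: 11.05
position: [525.4, 144.1, 172.6]
tcp_rot: [3.141, -0.0, 1.494]
contact_force: [-2.1, -3.7, 12.8]
opening: 0.236
clock: 11.47
position: [525.5, 144.0, 166.1]
tcp_rot: [3.141, -0.001, 1.493]
contact_force: [-3.6, -5.5, 15.0]
opening: 0.238
```

```bash
python3 -m handwheel '{"claw":[10,10,10,10,10],"delta_pos":[[-0.05,0,0.15],[-0.05,0,0.15],[0,0,0.15],[0,0,0.15],[0,0,0.15]],"roll":[0,0,0,0,0]}'; python3 -m handwheel '{"claw":[10,10,10,10,10],"delta_pos":[[0,0,0.15],[0,0,0.15],[0,0,0.1],[0,0,0.1],[0,0,0.1]],"roll":[0,0,0,0,0]}'
```

```text
clock: 11.88
position: [525.5, 143.5, 158.7]
tcp_rot: [3.14, -0.002, 1.494]
contact_force: [-3.2, -4.4, 15.5]
opening: 0.235
clock: 12.3
position: [525.6, 143.4, 152.9]
tcp_rot: [3.14, -0.002, 1.493]
contact_force: [-5.0, -4.7, 27.9]
opening: 0.236
```

```bash
python3 -m handwheel '{"claw":[10,10,10,10],"delta_pos":[[0,0,0.1],[0,0,0],[0,0,0],[0,0,0]],"roll":[0,0,0,0]}'
```

```text
clock: 12.63
position: [525.8, 143.5, 152.9]
tcp_rot: [3.14, -0.002, 1.493]
contact_force: [-6.6, -5.6, 25.2]
opening: 0.238
```

```bash
python3 -m handwheel '{"claw":[10,10,10,10],"delta_pos":[[0,0,0.1],[0,0,0],[0,0,0],[0,0,0]],"roll":[0,0,0,0]}'
python3 - <<'E'
from h import *
i=wrist('w6'); s=arm.get_image('side')
c=arm.calibration("side")
b=cv2.resize(s[130:290,90:260],None,fx=4,fy=4); cv2.imwrite('pics/s6z.png',cv2.convertScaleAbs(b[:600],alpha=1.5))
cv2.imwrite('pics/w6z.png',cv2.convertScaleAbs(i,alpha=1.7))
E
```

```text
clock: 12.97
position: [526.0, 143.5, 152.8]
tcp_rot: [3.14, -0.003, 1.493]
contact_force: [-8.9, -5.3, 33.6]
opening: 0.235
[526.  143.5 152.8] [ 3.1396e+00 -3.1000e-03  1.4932e+00] [-0.77  0.39  0.54  1.91 -0.25  0.91 -0.19]
```

View pics/s6z.png

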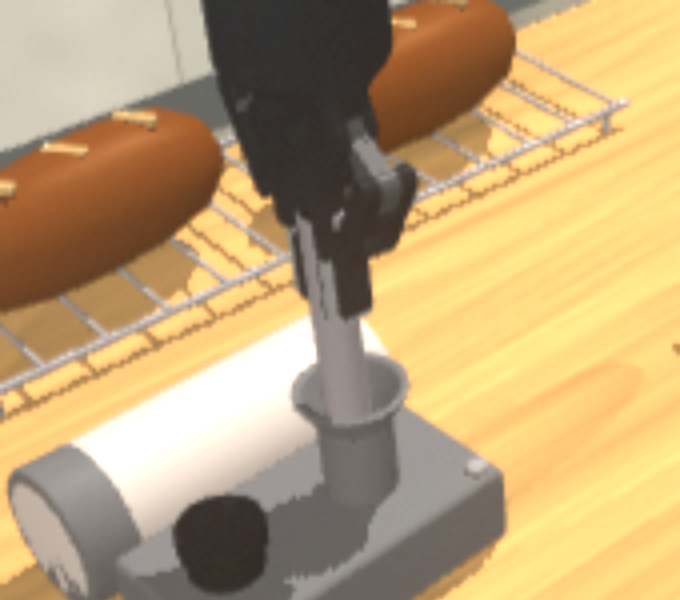

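View pics/w6z.png

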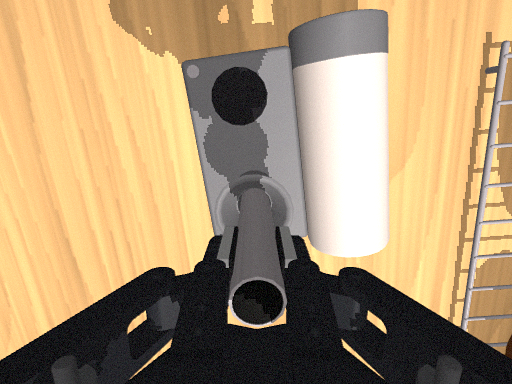

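The tube has stopped at TCP z 152.8 with 34 N on it and hasn't slipped in the grip: its top is still at (257,302). That puts the tube end at 55 mm, which is the hard stop. Next I'll ease the load and open.

```bash
python3 -m handwheel '{"claw":[10,10,10],"delta_pos":[[0,0,-0.1],[0,0,-0.1],[0,0,0]],"roll":[0,0,0]}'; python3 -m handwheel '{"claw":[40,65,65,65,65],"delta_pos":[[0,0,0],[0,0,0],[0,0,0],[0,0,0],[0,0,0]],"roll":[0,0,0,0,0]}'
python3 -m handwheel '{"claw":[65,65],"delta_pos":[[0,0,0],[0,0,0]],"roll":[0,0]}'
python3 - <<'E'
from h import *
i=wrist('w7'); cv2.imwrite('pics/w7z.png',cv2.convertScaleAbs(i,alpha=1.7))
E
```

```text
clock: 13.32
position: [525.5, 143.4, 152.9]
tcp_rot: [3.14, -0.002, 1.493]
contact_force: [-4.5, -5.8, 16.3]
opening: 0.234
clock: 13.73
position: [524.8, 143.8, 151.0]
tcp_rot: [-3.141, -0.0, 1.494]
contact_force: [-0.1, -0.5, -0.7]
opening: 0.654
clock: 13.9
position: [524.9, 143.5, 151.1]
tcp_rot: [-3.141, -0.0, 1.494]
contact_force: [-0.3, 0.1, 0.7]
opening: 0.657
[524.9 143.5 151.1] [-3.1414 -0.      1.4939] [-0.77  0.39  0.54  1.91 -0.25  0.91 -0.19]
```

View pics/w7z.png

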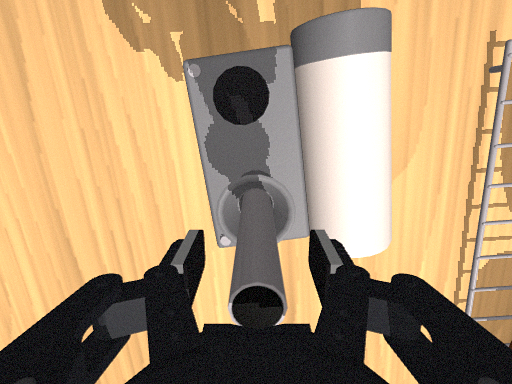

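The pads are clear on both sides and the tube stands free, so I'll retreat straight up.

```bash
python3 -m handwheel '{"claw":[65,65,65,65,65],"delta_pos":[[0,0,-1],[0,0,-2],[0,0,-3],[0,0,-3],[0,0,-3]],"roll":[0,0,0,0,0]}'; python3 -m handwheel '{"claw":[65,65,65,65,65],"delta_pos":[[0,0,-2],[3,0,-1],[3,0,0],[3,0,0],[3,0,0]],"roll":[0,0,0,0,0]}'
python3 -m handwheel '{"claw":[65,65,65,65,65],"delta_pos":[[3,0,0],[3,0,0],[2,0,0],[0,0,0],[0,0,0]],"roll":[0,0,0,0,0]}'
python3 - <<'E'
from h import *
s=arm.get_image('side');t=arm.get_image('top')
cv2.imwrite('pics/s8.png',s);cv2.imwrite('pics/t8.png',t)
b=cv2.resize(s[130:290,90:260],None,fx=4,fy=4); cv2.imwrite('pics/s8z.png',cv2.convertScaleAbs(b[:600],alpha=1.5))
cv2.imwrite('pics/t8z.png',cv2.resize(t[120:215,130:290],None,fx=5,fy=5))
E
```

```text
clock: 14.37
position: [524.8, 142.9, 273.3]
tcp_rot: [3.141, 0.0, 1.493]
contact_force: [0.4, 1.4, 0.2]
opening: 0.654
clock: 14.78
position: [534.2, 264.2, 302.7]
tcp_rot: [3.141, -0.001, 1.493]
contact_force: [0.1, 0.8, 0.5]
opening: 0.65
clock: 15.2
position: [539.8, 343.8, 301.3]
tcp_rot: [-3.141, 0.001, 1.496]
contact_force: [0.4, -0.2, -0.5]
opening: 0.644
```

View pics/s8.png

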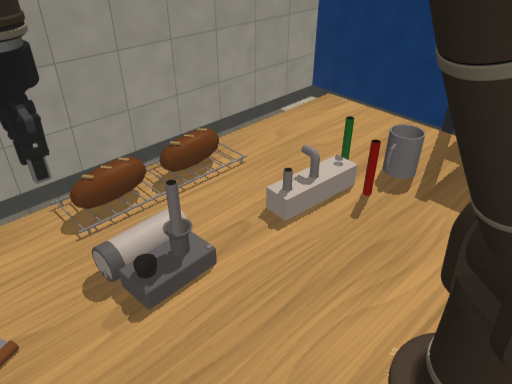

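View pics/s8z.png

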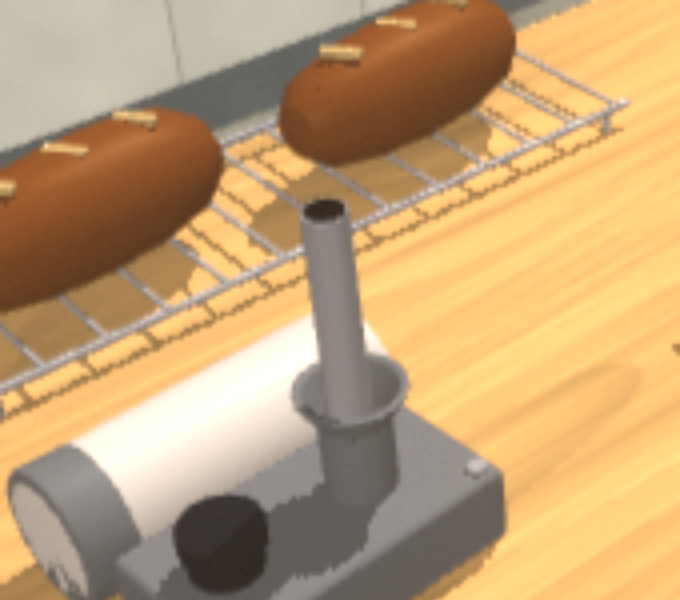

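View pics/t8z.png

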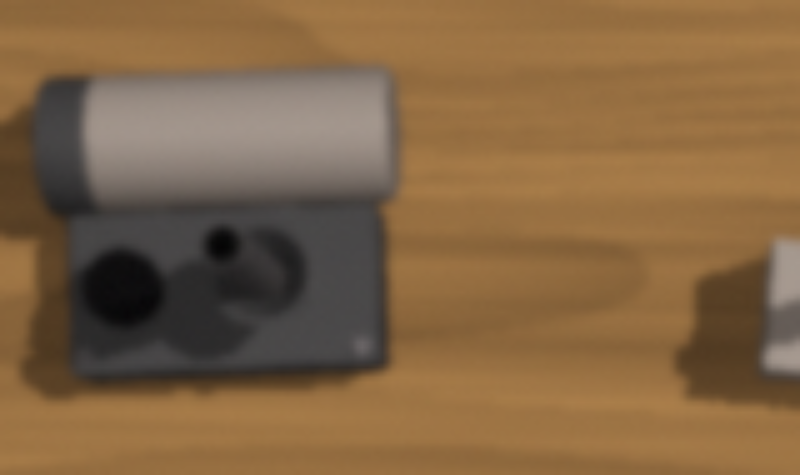

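```bash
python3 - <<'E'
from h import *
T=arm.calibration("top");S=arm.calibration("side")
o1,d1=ray(T,174,168.4);o2,d2=ray(S,170.4,182.1)
k=np.linalg.lstsq(np.c_[d1,-d2],o2-o1,rcond=None)[0]
print(o1+d1*k[0],o2+d2*k[1])
E
```

```text
[524.66179003 146.00022247 204.70089634] [523.07231923 144.03403051 204.11370343]
```

The tube's top triangulates to about 204.4 mm against 205 expected, but that method is only good to a few millimetres. There's time left, so I'll press lightly on the top with shut fingers to confirm it is seated.

```bash
python3 -m handwheel '{"claw":[0,0,0,0,0],"delta_pos":[[-3,0,0],[-3.5,0,0],[-3.5,0,0],[-3.5,0,0],[-3.5,0,0]],"roll":[0,0,0,0,0]}' 40; python3 -m handwheel '{"claw":[0,0,0,0,0],"delta_pos":[[-2,0,0],[-1,0,0],[0,0,2],[0,0,2],[0,0,2]],"roll":[0,0,0,0,0]}'
python3 -m handwheel '{"claw":[0,0,0,0],"delta_pos":[[0,0,1.5],[0,0,0.7],[0,0,0],[0,0,0]],"roll":[0,0,0,0]}'
```

```text
clock: 15.72
position: [526.8, 169.8, 301.9]
tcp_rot: [3.141, -0.001, 1.491]
contact_force: [0.6, -0.1, 0.3]
opening: 0.001
clock: 16.13
position: [525.1, 143.2, 241.3]
tcp_rot: [3.14, -0.002, 1.493]
contact_force: [0.0, -0.2, -1.0]
opening: 0.003
clock: 16.47
position: [525.1, 143.4, 219.8]
tcp_rot: [3.141, -0.0, 1.494]
contact_force: [0.3, 0.2, -0.0]
opening: -0.003
```

```bash
python3 -m handwheel '{"claw":[0,0,0,0,0],"delta_pos":[[0,0,0.3],[0,0,0.3],[0,0,0.3],[0,0,0.1],[0,0,0.1]],"roll":[0,0,0,0,0]}';python3 -m handwheel '{"claw":[0,0,0],"delta_pos":[[0,0,0.1],[0,0,0.1],[0,0,0]],"roll":[0,0,0]}';python3 -m handwheel '{"claw":[0,0,0],"delta_pos":[[0,0,0.1],[0,0,0.1],[0,0,0]],"roll":[0,0,0]}'
```

```text
clock: 16.88
position: [524.9, 143.4, 208.3]
tcp_rot: [-3.142, -0.0, 1.494]
contact_force: [-0.1, -0.6, 0.3]
opening: -0.002
clock: 17.13
position: [524.9, 143.3, 206.1]
tcp_rot: [-3.141, 0.0, 1.494]
contact_force: [-0.6, -0.7, 0.1]
opening: -0.003
clock: 17.38
position: [525.7, 143.5, 205.1]
tcp_rot: [3.14, -0.001, 1.494]
contact_force: [-0.7, 0.6, 5.1]
opening: 0.0
```

```bash
python3 -m handwheel '{"claw":[0,0,0],"delta_pos":[[0,0,0.1],[0,0,0.1],[0,0,0]],"roll":[0,0,0]}'
```

```text
clock: 17.63
position: [527.3, 143.7, 205.0]
tcp_rot: [3.136, -0.003, 1.494]
contact_force: [-0.2, -1.0, 17.5]
opening: -0.001
```

The fingertips met the tube at z = 205.1, and it did not move under 17 N, which is above the seal force. That means the tube is fully home, so I'll retreat and hand in.

```bash
python3 -m handwheel '{"claw":[0,0,0,0,0],"delta_pos":[[0,0,-0.5],[0,0,-1],[0,0,-3],[0,0,-3],[0,0,-2]],"roll":[0,0,0,0,0]}'; python3 -m handwheel '{"claw":[0,0,0,0,0],"delta_pos":[[2,0,0],[3,0,0],[3,0,0],[3,0,0],[3,0,0]],"roll":[0,0,0,0,0]}'
python3 -m handwheel '{"claw":[0,0,0],"delta_pos":[[1,0,0],[0,0,0],[0,0,0]],"roll":[0,0,0]}'
python3 -c "
from h import *
cv2.imwrite('pics/s9.png',arm.get_image('side'))"
```

```text
clock: 18.05
position: [525.3, 143.1, 300.1]
tcp_rot: [3.14, -0.001, 1.493]
contact_force: [0.7, 0.8, 0.9]
opening: -0.001
clock: 18.47
position: [535.5, 284.2, 297.8]
tcp_rot: [-3.142, -0.0, 1.494]
contact_force: [1.0, 0.5, -0.3]
opening: -0.002
clock: 18.72
position: [536.3, 292.4, 297.1]
tcp_rot: [-3.141, 0.001, 1.494]
contact_force: [0.4, 0.0, -0.0]
opening: 0.003
```

View pics/s9.png

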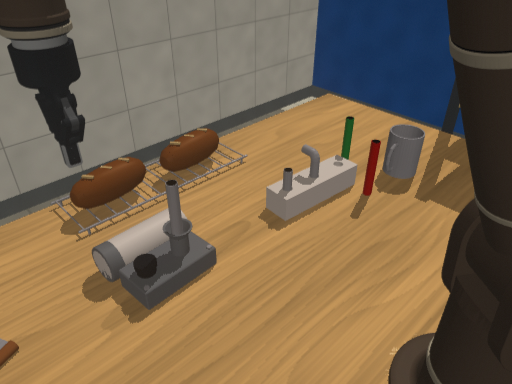

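The tube stands upright in the collet (top at (172,183)), the short and bent tubes are still in the block, and the gripper is clear of everything.

```bash
python3 -c "
from workcell import arm
print(arm.sign_off())"
```

```text
the job is handed in; nothing more can be done
None
```

I took the long steel tube out of the draining block, pushed it upright into the collet of the filter head until it hit the hard stop, let go and moved the arm clear. I handed the job in at about 19 s.

**Seating:** The seal resisted with about 13–15 N. The tube end then stopped about 50 mm below the rim and held there under 34 N. After letting go I pressed on the top with shut fingers: contact came at z = 205 mm, exactly where a fully home tube should be, and the tube did not move under 17 N. This was an extra touch after release.

**Scene:** The last side picture shows the tube upright in the collet, the short and bent tubes still standing in the block, and the green and red tubes unmoved. The gripper is touching nothing.

**Disagreements:** The two fixed cameras put the tube's top at about 204.4 mm. The same method had read known heights about 2–4 mm low earlier, so I relied on the touch check for the final height. There was also a steady sideways force on the gripper, up to about 10 N, while inserting, and it went away when the fingers opened.

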